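# Box up the timer and snap the lid down

## Task

Put away the kitchen timer that stands on the towel in front of the press: set it down upright on the floor of the open food box, in the half that the measuring spoon leaves free, and swing the box's lid fully shut. Only then go round the lid's rim and press each of the four blue snap tabs all the way down until it lies home, flat along the lid. Leave the yoghurt pot, tin and spice jar beside the box standing where they are.

Things in the scene. Friction and masses are not known exactly. Their poses are not given: they have to be found in the camera images.
- box: White plastic food box, 150 mm (x) by 220 mm (y), 78 mm tall, fixed, turned up to 0.55 rad. Origin: centre of its underside. Box x points from its front to the lid's hinge, y to the left seen from the front. Walls 3 mm; inside 144 by 214 mm, its floor 20 mm above the table. A loose measuring spoon, 11 mm high, lies on the floor in the left half (box y 33 to 98 mm); the right half is empty.
- lid_hinge (a point): Middle of the lid's hinge line: 78 mm behind the box's centre (box +x), 79 mm above its underside. The hinge runs along box y.
- lid (a joint): White lid on the far rim, a plate 156 mm from hinge to front edge, 226 mm wide, 5 mm thick. Rad: 0 = shut (top face 84 mm above the table), 1.57 = upright; starts at 1.6 to 1.85, leaning back. A stiff hinge (0.22 N m) keeps it where it is left: 2 to 3 N moves its edge. Pull its raised edge over from behind, in the 86 mm gap between the front tabs, then push its top face down.
- lid_edge (a point): On the lid's outer (top) face, middle of its front edge (the upper edge while the lid stands open), 155 mm from the hinge line.
- timer_mid (a point): Centre of the mechanical kitchen timer, cream-coloured, round, 61 mm in diameter up to 21 mm, with a knurled top of about 56 mm above that; 43 mm tall, 0.11 kg, standing on the 5 mm thick towel in front of the press (fixed, up to 0.4 m tall, begins at x = 0.43: carry the timer past its front, not over it). The point lies on its axis 21.5 mm above its underside; its z points up.
- dial_timer: The same timer; origin at the centre of its underside.
- yoghurt_pot: White yoghurt pot with a foil lid, 72 mm wide, 71 mm tall, loose bystander left of the box. Origin: centre of its underside.
- small_tin: Small food tin, 57 mm wide, 72 mm tall, loose bystander left of the box. Origin: centre of its underside.
- spice_jar: Spice jar with a red cap, 45 mm wide, 106 mm tall, loose bystander behind the box. Origin: centre of its underside.
- tab_left (a joint): Blue snap tab in the middle of the lid's left (+y) side, pointing to box +y. Hinged on the lid, 36 mm wide, 4 mm thick, 30 mm long, overhanging the edge. Rad: 0 = raised (slopes up 0.6 rad), 0.6 = home, flat along the lid; starts at 0 to 0.15. A stiff catch: it moves under about 4 N at the press point and stays where it is left, so it must be pressed until it stops at home.
- tab_left_press (a point): Press point of tab_left: on its top face, in mid-width, 22 mm from its hinge. With the lid shut it lies about 101 mm above the table while the tab is fully raised and about 89 mm when it is home; pressing straight down it moves about 4 mm outwards.
- tab_front_left (a joint): Blue snap tab on the lid's front edge, 62 mm left (+y) of its middle, pointing to box -x. Hinged on the lid, 36 mm wide, 4 mm thick, 30 mm long, overhanging the edge. Rad: 0 = raised (slopes up 0.6 rad), 0.6 = home, flat along the lid; starts at 0 to 0.15. A stiff catch: it moves under about 4 N at the press point and stays where it is left, so it must be pressed until it stops at home.
- tab_front_left_press (a point): Press point of tab_front_left: on its top face, in mid-width, 22 mm from its hinge. With the lid shut it lies about 101 mm above the table while the tab is fully raised and about 89 mm when it is home; pressing straight down it moves about 4 mm outwards.
- tab_front_right (a joint): Blue snap tab on the lid's front edge, 62 mm right (-y) of its middle, pointing to box -x. Hinged on the lid, 36 mm wide, 4 mm thick, 30 mm long, overhanging the edge. Rad: 0 = raised (slopes up 0.6 rad), 0.6 = home, flat along the lid; starts at 0 to 0.15. A stiff catch: it moves under about 4 N at the press point and stays where it is left, so it must be pressed until it stops at home.
- tab_front_right_press (a point): Press point of tab_front_right: on its top face, in mid-width, 22 mm from its hinge. With the lid shut it lies about 101 mm above the table while the tab is fully raised and about 89 mm when it is home; pressing straight down it moves about 4 mm outwards.
- tab_right (a joint): Blue snap tab in the middle of the lid's right (-y) side, pointing to box -y. Hinged on the lid, 36 mm wide, 4 mm thick, 30 mm long, overhanging the edge. Rad: 0 = raised (slopes up 0.6 rad), 0.6 = home, flat along the lid; starts at 0 to 0.15. A stiff catch: it moves under about 4 N at the press point and stays where it is left, so it must be pressed until it stops at home.
- tab_right_press (a point): Press point of tab_right: on its top face, in mid-width, 22 mm from its hinge. With the lid shut it lies about 101 mm above the table while the tab is fully raised and about 89 mm when it is home; pressing straight down it moves about 4 mm outwards.

How it is judged:
On the way, in this order (a step that is already met when the one before it is completed fails the run):
1. the timer stands released in the box with the lid open (x of timer_mid in the frame of box between -0.072 and 0.072 m and y of timer_mid in the frame of box between -0.107 and 0.015 m and z of timer_mid in the frame of box below 0.051 m and angle between timer_mid's own z axis and vertical below 0.25 rad and linear speed of dial_timer below 0.03 m/s and contact force between the fingers and dial_timer below 0.1 N and value of joint lid above 0.5 rad), for 0.2 s.
2. the lid is shut (value of joint lid below 0.06 rad), for 0.2 s.
3. all four tabs are snapped home (value of joint each of tab_left, tab_front_left, tab_front_right, tab_right above 0.5 rad), for 0.2 s.
At the end, for the whole second after the job is handed in: The timer stands upright (0.25 rad) and still on the box's floor in its free right half (at most 15 mm past the middle), the lid is shut (0.06 rad), all four tabs are home (over 0.5 of 0.6 rad), and pot, tin and spice jar stand still and upright within 30 mm of where they stood (all of step 3 and x of timer_mid in the frame of box between -0.072 and 0.072 m and y of timer_mid in the frame of box between -0.107 and 0.015 m and z of timer_mid in the frame of box below 0.051 m and angle between timer_mid's own z axis and vertical below 0.25 rad and linear speed of each of dial_timer, yoghurt_pot, small_tin, spice_jar below 0.03 m/s and value of joint lid below 0.06 rad and angle between each of yoghurt_pot, small_tin, spice_jar's own z axis and vertical below 0.2 rad and distance of each of yoghurt_pot, small_tin, spice_jar from where it was at the start of the episode below 0.03 m); the robot touches nothing.
It fails at once if a tab was snapped down before the lid was shut (value of joint lid above 0.15 rad and value of joint any of tab_left, tab_front_left, tab_front_right, tab_right above 0.4 rad).
It fails at once if the timer was dropped into the box (let go with its underside more than 40 mm above the box's floor) (x of timer_mid in the frame of box between -0.072 and 0.072 m and y of timer_mid in the frame of box between -0.107 and 0.107 m and z of timer_mid in the frame of box between 0.0815 and 0.3 m and contact force between the fingers and dial_timer below 0.05 N and linear speed of dial_timer above 0.15 m/s).
It fails at once if a bystander was knocked over (angle between any of yoghurt_pot, small_tin, spice_jar's own z axis and vertical above 0.6 rad).
It also fails if it takes over 72 s, if anything falls off the work surface, if the arm or the gripper's body presses on something with over 40 N, if the wrist force passes 120 N, or if a joint passes its speed limit or range.

## Robot

A 6-joint arm with a two-finger parallel gripper is mounted at the origin on a cart in front of the work surface, level with it; the furniture and walls round the work are solid. World frame = base frame: x ahead of the robot, y to its left, z up, the work surface at z = 0. Lengths are in m, angles in rad, forces in N, time in s.
With the tool pointing down it reaches from about 0.35 to 0.775 m from the base axis. Payload 7.3 kg.
Tool frame: the origin (TCP) lies midway between the tips of the shut fingers; the grasp point (between the pads) lies 19 mm behind it; z points along the fingers, y is the line along which they close (so a half turn about z gives the same grasp; the last joint's range is limited). The gripper opens to 92 mm and grips with 3 to 60 N. Pads are 19 mm wide; open, the fingers measure 130 mm over their backs; the gripper's body (75 mm by 190 mm) begins 47 mm behind the grasp point.
Start: joints at [1.01, 0.342, 1.524, -0, 1.275, -0.146], TCP at [0.212, 0.481, 0.227] pointing down, gripper open.
Joint ranges: [-2.53, 2.53], [-0.77, 2.02], [0.04, 2.7], [-1, 4.14], [0.28, 2.66], [-3.11, 3.11]. Speed limits (rad/s): [2.57, 2.57, 3.14, 3.14, 3.14, 3.14].

## Interface

Orientations are given as a unit quaternion [x, y, z, w].
In Python, from plant import arm gives the robot as it stands. The module is installed in compiled form; this text tells all that it offers.
- The arm moves only by the tool servo_tool, never from a script. Its argument "series" is a list of rows, each a list of 3 entries, a list of its own where there are three numbers: the turn, a rotation vector about the tool's x, y, z in rad, then the shift along the tool's x, y, z in m, then the gripper command: -1 is fully open, 1 is shut, values between are in proportion. In form: [[[ax, ay, az], [x, y, z], jaw], ...]. A call has 1 to 12 rows; each row shifts and turns the commanded pose from where the row before left it, along the tool's axes as they then stand; what a row does not reach is not made up. A row lasts 1/8 s, in which the tool goes at most 62.5 mm and 10.7 degrees, less where a joint would pass 70% of its speed; a pose out of reach is approached as far as the arm can. A call is refused whole if a number of a shift passes 0.0625 or a number of a turn 0.188, either way. A call with a gripper value outside its range is refused whole. The fingers move at their own pace and stop on an object; the grip force is fixed at half the most. Time passes only in rows, so rows that do not move let the fingers close. It gives the time, the measured TCP pose, the force, the opening and the grip force at its end, in the units of the state.
- arm.sense(): the state, without advancing time (a new reading comes with each control period).
- arm.get_image(name): name is "side" or "top" or "wrist"; returns (picture, depth): 480x640x3 uint8, red, green, blue; 480x640 float32, m along the optical axis (not along the pixel's ray), 0 where there is no reading.
- arm.calibration(name): a dict with "fx", "fy", "cx", "cy" (pixels), "rvec" (rotation vector, rad) and "tvec" (3), from world to camera coordinates, as OpenCV has them. Camera axes: x right, y down, z forward; pixel columns grow to the right and rows downward; lengths in m; the calibration is good to about 2 mm. The wrist camera is an equidistant fisheye: a pixel r from the principal point sees the ray r / f radians off the axis. A picture is of the moment at which its call begins: read the wrist's pose just before it. calibration takes no time and is no camera call; for the wrist camera it gives the pose at the moment of the call.
- arm.close_job(): hands the job in; it is judged then, once.
Trained networks look in the newest picture that a camera, given by its name, has taken for a name from the list of things; names that differ only in an ending like _2 or _b are one class to them, and where a whole thing is asked for, a point or a joint stands for the part that bears it (a point fixed in the world has none). Each returns a list of dicts, best first, with "p" (0 to 1); they miss things now and then, are a little off and sometimes report something else, mostly with a low value. They report only what shows in the picture. A call takes as long as a camera call.
- arm.boxes_of(camera, query): "at" ([x, y, z] in m, in world coordinates, good to about 4 mm: the middle of the surface that is visible of it).
The state is a dict: "t": time; "joint_positions": joint angles; "joint_vel": joint speeds; "joint_efforts": joint torques, N m; "eef_pos": TCP position; "ee_rot": TCP orientation; "contact_force": force on the tool from outside, world axes, zero at the start; "moment": the same for the moment, N m; "width": finger opening in m; "finger_force": force on a finger pad.
Only numpy, scipy, OpenCV 4.12 (cv2) and the standard library are available. Lean on these libraries where they do the work, as an engineer would, in place of code of your own. Each camera call takes 0.05 s, during which the arm holds its last target. There are 200 camera calls.

## Working session

There is one attempt and no reset: what is moved stays moved. The work goes in short steps, Python scripts to look and compute and a tool call to move; the robot and the scene stay as the last step left them, time stands still between calls to the robot, and variables do not carry over. Pictures are saved under pics/ and viewed, at most 10 in all, crops included, and the job is handed in when it is done.

Besides the shell and the picture viewer there is one more tool, called after ">>>" in YAML: its name, and indented under it one key for each argument. servo_tool: Moves the arm, as the interface text tells. Its arguments: {"type":"object","properties":{"series":{"type":"array","items":{"type":"array"}}},"required":["series"]}

```bash
mkdir -p pics
cat > h.py <<'E'
import numpy as np, cv2
from plant import arm
from scipy.spatial.transform import Rotation as R
def cam(n):
    c=arm.calibration(n); return c, R.from_rotvec(np.ravel(c['rvec'])).as_matrix(), np.ravel(c['tvec'])
def cloud(n):
    im,d=arm.get_image(n); c,Rm,t=cam(n)
    v,u=np.mgrid[:480,:640]
    P=np.stack([(u-c['cx'])/c['fx']*d,(v-c['cy'])/c['fy']*d,d],-1)
    return im,d,(P-t)@Rm
def save(n,im): cv2.imwrite('pics/'+n,im[...,::-1])
E
python3 - <<'E'
from h import *
s=arm.sense(); print({k:np.round(v,3) for k,v in s.items()})
ims=[]
for n in ('top','side'):
    im,d,W=cloud(n); ims.append(im); np.savez(n+'.npz',im=im,d=d,W=W)
    save(n+'0.png',im)
    for q in ['box','lid','lid_edge','timer_mid','yoghurt_pot','small_tin','spice_jar','tab_left','tab_front_left','tab_right','lid_hinge']:
        print(n,q,[(np.round(b['at'],3).tolist(),round(b['p'],2)) for b in arm.boxes_of(n,q)[:4]])
print(arm.sense()['t'])
E
```

```text
{'t': np.float64(0.0), 'joint_positions': array([ 1.01 ,  0.343,  1.525, -0.   ,  1.275, -0.146]), 'joint_vel': array([-0.   ,  0.001, -0.   , -0.002,  0.001,  0.001]), 'joint_efforts': array([-2.0000e-03, -4.3125e+01, -2.4422e+01,  7.1000e-02,  5.6000e-02,
       -0.0000e+00]), 'eef_pos': array([0.211, 0.48 , 0.226]), 'ee_rot': array([ 0.206,  0.979, -0.001, -0.   ]), 'contact_force': array([-0.619,  0.281, -0.205]), 'moment': array([0.037, 0.005, 0.028]), 'finger_force': np.float64(0.0), 'width': np.float64(0.092)}
top box [([0.503, 0.305, 0.023], 0.79)]
top lid [([0.54, 0.342, 0.18], 0.97)]
top lid_edge [([0.541, 0.345, 0.184], 0.62)]
top timer_mid [([0.401, -0.24, 0.031], 0.68)]
top yoghurt_pot [([0.571, 0.51, 0.07], 0.71), ([0.603, 0.316, 0.227], 0.38)]
top small_tin [([0.445, 0.527, 0.074], 0.57)]
top spice_jar [([0.703, 0.316, 0.109], 0.65)]
top tab_left []
top tab_front_left [([0.504, 0.305, 0.021], 0.58), ([0.519, 0.404, 0.226], 0.51)]
top tab_right [([0.542, 0.346, 0.18], 0.43)]
top lid_hinge [([0.504, 0.301, 0.031], 0.73), ([0.396, -0.241, 0.034], 0.18)]
side box [([0.524, 0.412, 0.235], 0.71), ([0.517, 0.304, 0.09], 0.66)]
side lid [([0.543, 0.336, 0.155], 0.8)]
side lid_edge [([0.546, 0.333, 0.158], 0.69)]
side timer_mid [([0.39, -0.268, 0.031], 0.79)]
side yoghurt_pot []
side small_tin [([0.436, 0.516, 0.052], 0.86)]
side spice_jar [([0.698, 0.303, 0.066], 0.89), ([0.391, -0.269, 0.032], 0.32)]
side tab_left [([0.392, -0.268, 0.028], 0.6)]
side tab_front_left [([0.525, 0.409, 0.234], 0.41)]
side tab_right [([0.635, 0.268, 0.152], 0.53)]
side lid_hinge [([0.516, 0.305, 0.089], 0.61)]
1.2
```

View pics/top0.png

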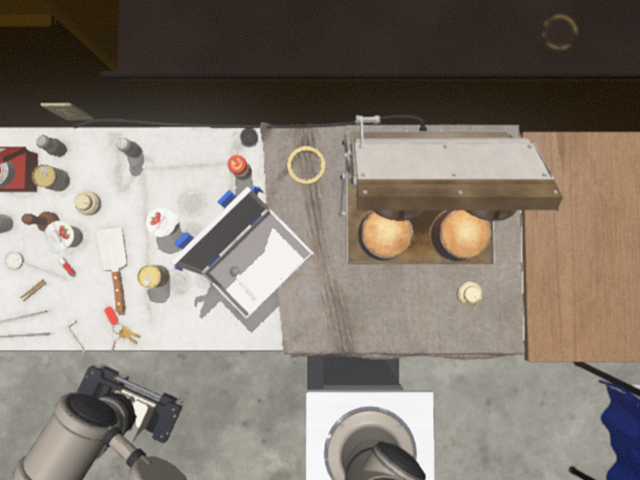

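View pics/side0.png

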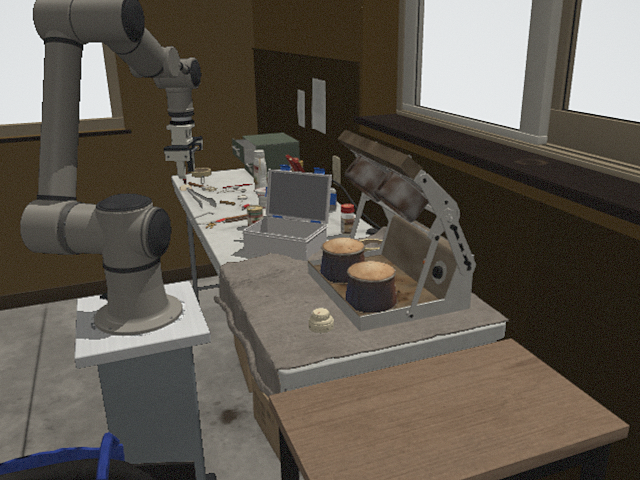

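The top view shows the open box around (255,255), its lid leaning back from (180,265) to (258,190), and the timer at (470,292). The side view shows the timer at (320,318). I'll fit both from the depth clouds.

Run:
```python
from h import *
for n in ('top','side'):
    z=np.load(n+'.npz'); W=z['W']; d=z['d']; im=z['im'].astype(int)
    x,y,h=np.moveaxis(W,-1,0); ok=d>0
    m=ok&(abs(y+.255)<.06)&(abs(x-.39)<.045)
    for lo,hi in((.012,.022),(.022,.03),(.03,.04),(.04,.06)):
        k=m&(h>lo)&(h<=hi)
        if k.sum()>2: print(n,'timer',lo,hi,k.sum(),W[k].min(0).round(3),W[k].max(0).round(3),W[k].mean(0).round(3))
    m=ok&(h>.07)&(h<.084)&(abs(x-.52)<.16)&(abs(y-.3)<.16)
    p=W[m][:,:2].astype(np.float32); print(n,'rim',len(p),cv2.minAreaRect(p))
    save(n+'_z.png',cv2.resize(z['im'][150:330,150:330] if n=='top' else z['im'][150:350,220:370],None,fx=3,fy=3))
    # lid plane
    m=ok&(h>.11)&(h<.25)&(abs(x-.56)<.12)&(abs(y-.33)<.13)
    p=W[m]; c=np.median(p,0); 
    for _ in range(5):
        q=p[abs((p-c)@np.linalg.svd(p-c,full_matrices=False)[2][2])<.01] ; p=q; c=p.mean(0)
    nn=np.linalg.svd(p-c,full_matrices=False)[2][2]; print(n,'lid plane',len(p),c.round(3),nn.round(3),p.max(0).round(3),'yaw',np.arctan2(nn[1],nn[0]))
    # blue
    b=ok&(im[...,2]>im[...,0]+50)&(im[...,2]>90)&(abs(x-.56)<.2)&(abs(y-.33)<.2)
    k,l,st,ct=cv2.connectedComponentsWithStats(b.astype(np.uint8))
    for i in range(1,k):
        if st[i,4]>5: print(n,'blue',ct[i].round(),st[i,4],np.median(W[l==i],0).round(3))
```

```text
top timer 0.012 0.022 50 [ 0.346 -0.314  0.012] [ 0.431 -0.203  0.022] [ 0.397 -0.25   0.016]
top timer 0.022 0.03 112 [ 0.369 -0.275  0.022] [ 0.429 -0.217  0.03 ] [ 0.4   -0.24   0.026]
top timer 0.03 0.04 127 [ 0.373 -0.274  0.03 ] [ 0.427 -0.219  0.04 ] [ 0.401 -0.242  0.034]
top timer 0.04 0.06 231 [ 0.378 -0.267  0.04 ] [ 0.42  -0.224  0.056] [ 0.399 -0.245  0.047]
top rim 632 ((0.4758785665035248, 0.27600228786468506), (0.15762580931186676, 0.22563230991363525), 44.41890335083008)
top lid plane 2652 [0.544 0.345 0.181] [-0.694 -0.684  0.226] [0.635 0.435 0.248] yaw -2.3635643786784235
top blue [255. 188.] 25 [0.642 0.271 0.167]
top blue [226. 198.] 156 [0.61  0.32  0.231]
top blue [255. 220.] 10 [0.577 0.281 0.082]
top blue [183. 240.] 150 [0.522 0.408 0.239]
top blue [213. 261.] 9 [0.479 0.38  0.08 ]
top blue [175. 267.] 8 [0.465 0.444 0.168]
side timer 0.012 0.022 92 [ 0.369 -0.312  0.012] [ 0.422 -0.245  0.022] [ 0.391 -0.272  0.017]
side timer 0.022 0.03 105 [ 0.369 -0.283  0.022] [ 0.424 -0.235  0.03 ] [ 0.391 -0.268  0.026]
side timer 0.03 0.04 118 [ 0.371 -0.279  0.03 ] [ 0.424 -0.234  0.04 ] [ 0.394 -0.264  0.034]
side timer 0.04 0.06 153 [ 0.378 -0.275  0.04 ] [ 0.419 -0.231  0.051] [ 0.396 -0.254  0.046]
side rim 566 ((0.47875043749809265, 0.27457112073898315), (0.17467761039733887, 0.22764374315738678), 44.97115707397461)
side lid plane 2373 [0.546 0.339 0.172] [-0.692 -0.683  0.234] [0.637 0.438 0.247] yaw -2.3632510079362667
side blue [283. 165.] 7 [0.517 0.407 0.245]
side blue [285. 168.] 25 [0.521 0.407 0.233]
side blue [320. 172.] 25 [0.612 0.319 0.232]
side blue [266. 190.] 6 [0.464 0.442 0.158]
side blue [333. 199.] 52 [0.636 0.268 0.153]
side blue [277. 216.] 12 [0.48  0.373 0.083]
side blue [316. 221.] 11 [0.579 0.279 0.082]
```

View pics/top_z.png

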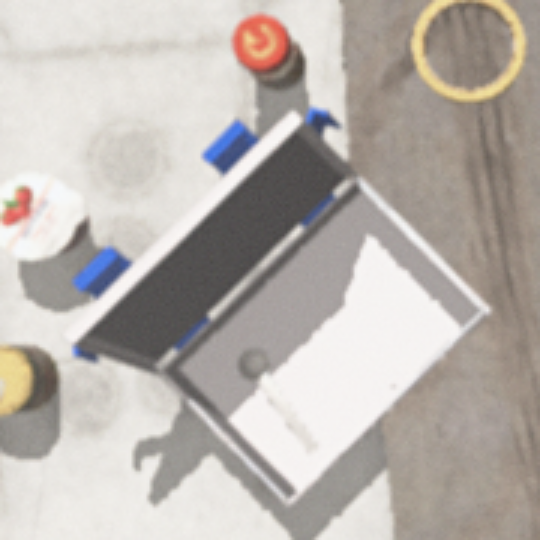

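The box yaw is about 0.777 with its centre near (0.474, 0.272). The timer is near (0.398, -0.249). The lid is at about 1.80 rad. Next I'll check how far the press reaches and make the first move.

```bash
cat >> h.py <<'E'
BC=np.array([.474,.2724]); YAW=.777
def bw(x,y,z): return np.r_[BC+R.from_euler('z',YAW).as_matrix()[:2,:2]@[x,y],z]
def go(p,n=None,yaw=None):
    s=arm.sense(); r=R.from_quat(s['ee_rot']).as_matrix()
    v=r.T@(np.asarray(p)-s['eef_pos']); cy=np.arctan2(r[1,1],r[0,1])
    print('t',round(s['t'],2),'at',s['eef_pos'].round(4),'yaw',round(cy,3),'tilt',r[:,2].round(3),'F',s['contact_force'].round(1),'w',round(s['width'],4))
    print('  tool shift',v.round(4),'' if yaw is None else 'tool z turn %.3f'%(cy-yaw))
E
python3 - <<'E'
from h import *
for n in ('top','side'):
    z=np.load(n+'.npz'); W=z['W']; x,y,h=np.moveaxis(W,-1,0)
    for a in np.arange(.40,.60,.02):
        r=[]
        for b in np.arange(-.4,.2,.05):
            k=(z['d']>0)&(x>a)&(x<a+.02)&(y>b)&(y<b+.05); r.append(int(1000*np.percentile(h[k],98)) if k.any() else -1)
        print(n,a.round(2),r)
E
```

```text
top 0.4 [12, 13, 51, 51, 9, 15, 16, 13, 10, 11, 15, 15, 79]
top 0.42 [13, 11, 33, 33, 11, 13, 14, 10, 10, 10, 13, 15, 78]
top 0.44 [11, 11, 11, 10, 11, 11, 12, 10, 11, 10, 11, 77, 74]
top 0.46 [10, 37, 50, 51, 50, 49, 50, 50, 49, 46, 11, 80, 24]
top 0.48 [9, 45, 40, 120, 118, 33, 116, 119, 110, 45, 72, 79, 24]
top 0.5 [11, 44, 119, 128, 126, 34, 125, 127, 121, 44, 72, 79, 24]
top 0.52 [11, 43, 123, 132, 129, 35, 129, 132, 126, 46, 14, 79, 24]
top 0.54 [10, 45, 123, 316, 133, 42, 130, 316, 125, 44, 13, 80, 77]
top 0.56 [11, 44, 402, 400, 400, 399, 399, 399, 400, 398, 13, 16, 79]
top 0.58 [10, 10, 412, 411, 411, 411, 412, 411, 411, 410, 12, 17, 80]
side 0.4 [9, 9, 48, 49, 8, 13, 13, 10, 8, 11, 14, 14, 76]
side 0.42 [9, 9, 30, 24, 9, 11, 10, 8, 8, 10, 11, 72, 77]
side 0.44 [8, 8, 7, 8, 8, 8, 8, 8, 8, 9, 11, 77, 74]
side 0.46 [7, 43, 47, 47, 48, 47, 48, 48, 48, 43, 11, 77, -1]
side 0.48 [7, 43, 110, 118, 116, 30, 113, 118, 87, 45, 78, 78, -1]
side 0.5 [7, 44, 116, 126, 124, 32, 120, 127, 118, 46, 77, 77, -1]
side 0.52 [7, 45, 121, 130, 128, 30, 125, 129, 120, -1, 12, 77, -1]
side 0.54 [7, 45, 122, 315, 265, -1, 129, 314, -1, -1, 10, 77, 71]
side 0.56 [7, 387, 399, 398, 400, 399, 397, 400, 400, 399, -1, 72, 77]
side 0.58 [6, 403, 409, 409, 410, 410, 408, 410, 410, 409, -1, -1, 78]
```

>>> servo_tool:
  series:
    - [[0, 0, -0.14], [0, -0.03, 0], -1]
    - [[0, 0, -0.14], [0, -0.05, -0.01], -1]
    - [[0, 0, -0.135], [0, -0.05, -0.01], -1]
    - [[0, 0, 0], [-0.04, -0.045, 0], -1]
    - [[0, 0, 0], [-0.04, -0.045, 0], -1]
    - [[0, 0, 0], [-0.04, -0.045, 0], -1]
    - [[0, 0, 0], [-0.03, -0.045, 0], -1]

```text
t: 2.08
eef_pos: [0.3306, 0.1738, 0.247]
ee_rot: [0.0, 1.0, 0.0, 0.001]
contact_force: [1.7, 0.8, 0.1]
width: 0.0918
finger_force: 0.0
```

>>> servo_tool:
  series:
    - [[0, 0, 0], [-0.02, -0.05, 0], -1]
    - [[0, 0, 0], [-0.02, -0.05, 0], -1]
    - [[0, 0, 0], [-0.02, -0.055, 0], -1]
    - [[0, 0, 0], [0, -0.055, 0], -1]
    - [[0, 0, 0], [0, -0.055, 0], -1]
    - [[0, 0, 0], [0, -0.055, 0.03], -1]
    - [[0, 0, 0], [-0.003, -0.055, 0.03], -1]
    - [[0, 0, 0], [-0.003, -0.047, 0.03], -1]
    - [[0, 0, 0], [0, 0, 0], -1]

```text
t: 3.2
eef_pos: [0.3942, -0.2483, 0.1546]
ee_rot: [0.002, 1.0, 0.001, -0.002]
contact_force: [-0.1, 0.8, 0.1]
width: 0.0916
finger_force: 0.0
```

Run:
```python
from h import *
go([.398,-.249,.010],yaw=1.571)
c,Rm,t=cam('wrist'); im,d=arm.get_image('wrist'); save('w1.png',im); print(c)
print([(np.round(b['at'],3),b['p']) for b in arm.boxes_of('wrist','timer_mid')])
```

```text
t 3.2 at [ 0.3942 -0.2483  0.1546] yaw 1.567 tilt [-0.003  0.002 -1.   ] F [-0.1  0.8  0.1] w 0.0916
  tool shift [-0.0042 -0.0011  0.1446] tool z turn -0.004
{'fx': 371.64829954431775, 'fy': 371.64829954431775, 'cx': 319.7605877911414, 'cy': 237.0407421171526, 'rvec': array([-2.09443187, -2.08645016, -0.26204646]), 'tvec': array([ 0.24666668, -0.39532356,  0.22228039])}
[]
```

View pics/w1.png

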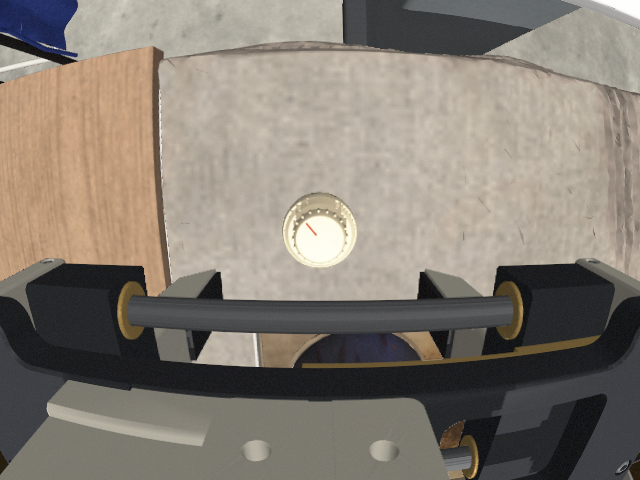

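The wrist view shows the timer's dial centred at (319,238) and its base ring at (320,230), midway between the fingers.

```bash
cat >> h.py <<'E'
def wray(u,v,z,c,Rm,t):
    x=np.array([u-c['cx'],v-c['cy']]); r=np.hypot(*x); th=r/c['fx']
    d=Rm.T@np.r_[x/r*np.sin(th),np.cos(th)]; o=-Rm.T@t
    return o+d*(z-o[2])/d[2]
E
python3 - <<'E'
from h import *
k=cam('wrist'); print(wray(319,238,.048,*k).round(4),wray(320,230,.02,*k).round(4))
E
```

```text
[ 0.3969 -0.2468  0.048 ] [ 0.3974 -0.246   0.02  ]
```

>>> servo_tool:
  series:
    - [[0, 0, 0], [-0.0015, 0.001, 0.04], -1]
    - [[0, 0, 0], [-0.0015, 0, 0.04], -1]
    - [[0, 0, 0], [0, 0, 0.035], -1]
    - [[0, 0, 0], [0, 0, 0.026], -1]
    - [[0, 0, 0], [0, 0, 0], -0.5]
    - [[0, 0, 0], [0, 0, 0], 1]
    - [[0, 0, 0], [0, 0, 0], 1]
    - [[0, 0, 0], [0, 0, 0], 1]
    - [[0, 0, 0], [0, 0, 0], 1]

```text
t: 4.42
eef_pos: [0.3991, -0.2459, 0.0171]
ee_rot: [-0.0, 1.0, -0.001, 0.001]
contact_force: [0.6, 1.7, 6.5]
width: 0.0598
finger_force: 30.0
```

```bash
python3 -c "
from h import *
go([.38,-.247,.2],yaw=1.571)"
```

```text
t 4.42 at [ 0.3991 -0.2459  0.0171] yaw 1.571 tilt [ 0.002 -0.002 -1.   ] F [0.6 1.7 6.5] w 0.0598
  tool shift [ 0.0187 -0.0015 -0.1829] tool z turn -0.000
```

>>> servo_tool:
  series:
    - [[0, 0, 0], [0, 0, -0.03], 1]
    - [[0, 0, 0], [0.01, 0, -0.05], 1]
    - [[0, 0, 0], [0.01, 0.01, -0.05], 1]
    - [[0, 0, 0], [0, 0.03, -0.045], 1]
    - [[0, 0, 0], [0, 0.045, 0], 1]
    - [[0, 0, 0], [0, 0.045, 0], 1]
    - [[0, 0, 0], [0, 0.045, 0], 1]
    - [[0, 0, 0], [0, 0.045, 0], 1]
    - [[0, 0, 0], [0, 0.045, 0], 1]
    - [[0, 0, 0], [0, 0.045, 0], 1]
    - [[0, 0, 0], [0, 0.045, 0], 1]
    - [[0, 0, 0], [0, 0.035, 0], 1]

```text
t: 5.92
eef_pos: [0.3777, 0.1464, 0.1912]
ee_rot: [-0.0, 1.0, 0.0, 0.0]
contact_force: [0.3, -0.1, -1.1]
width: 0.0602
finger_force: 30.0
```

>>> servo_tool:
  series:
    - [[0, 0, -0.13], [0, 0, 0], 1]
    - [[0, 0, -0.13], [0, 0, 0], 1]
    - [[0, 0, -0.13], [0, 0, 0], 1]
    - [[0, 0, -0.13], [0, 0, 0], 1]
    - [[0, 0, -0.13], [0, 0, 0], 1]
    - [[0, 0, -0.127], [0, 0, 0], 1]
    - [[0, 0, 0], [0, 0, 0], 1]

```text
t: 6.8
eef_pos: [0.378, 0.1447, 0.1911]
ee_rot: [-0.378, 0.926, 0.0, 0.0]
contact_force: [0.9, 0.6, -1.1]
width: 0.0601
finger_force: 30.0
```

```bash
python3 -c "
from h import *
print(bw(-.005,-.042,.15)); go(bw(-.005,-.042,.15),yaw=2.348)"
```

```text
[0.49988293 0.23894744 0.15      ]
t 6.8 at [0.378  0.1447 0.1911] yaw 2.347 tilt [ 0.  0. -1.] F [ 0.9  0.6 -1.1] w 0.0601
  tool shift [-0.153  -0.0181  0.0411] tool z turn -0.001
```

>>> servo_tool:
  series:
    - [[0, 0, 0], [-0.04, -0.005, 0], 1]
    - [[0, 0, 0], [-0.04, -0.005, 0], 1]
    - [[0, 0, 0], [-0.04, -0.005, 0], 1]
    - [[0, 0, 0], [-0.033, -0.003, 0], 1]
    - [[0, 0, 0], [0, 0, 0.04], 1]
    - [[0, 0, 0], [0, 0, 0.04], 1]
    - [[0, 0, 0], [0, 0, 0.04], 1]
    - [[0, 0, 0], [0, 0, 0.025], 1]
    - [[0, 0, 0], [0, 0, 0], 1]

```text
t: 7.92
eef_pos: [0.4984, 0.2387, 0.0442]
ee_rot: [-0.378, 0.926, 0.0, -0.002]
contact_force: [0.8, 0.2, -0.5]
width: 0.0602
finger_force: 30.0
```

```bash
python3 -c "
from h import *
go(bw(-.005,-.042,.033),yaw=2.348)"
```

```text
t 7.92 at [0.4984 0.2387 0.0442] yaw 2.346 tilt [-0.004 -0.001 -1.   ] F [ 0.8  0.2 -0.5] w 0.0602
  tool shift [-0.0012 -0.0009  0.0112] tool z turn -0.002
```

>>> servo_tool:
  series:
    - [[0, 0, 0], [0, 0, 0.006], 1]
    - [[0, 0, 0], [0, 0, 0.004], 1]
    - [[0, 0, 0], [0, 0, 0.001], 1]
    - [[0, 0, 0], [0, 0, 0], 1]

```text
t: 8.43
eef_pos: [0.5001, 0.2393, 0.0353]
ee_rot: [-0.379, 0.925, 0.0, 0.0]
contact_force: [-0.3, 0.5, -1.2]
width: 0.0602
finger_force: 30.0
```

>>> servo_tool:
  series:
    - [[0, 0, 0], [0, 0, 0], -0.4]
    - [[0, 0, 0], [0, 0, 0], -0.6]
    - [[0, 0, 0], [0, 0, 0], -0.6]
    - [[0, 0, 0], [0, 0, -0.01], -0.6]
    - [[0, 0, 0], [0, 0, -0.02], -0.6]
    - [[0, 0, 0], [0, 0, -0.04], -0.6]
    - [[0, 0, 0], [0, 0, -0.05], -0.6]
    - [[0, 0, 0], [0, 0, -0.05], -0.6]
    - [[0, 0, 0], [0, 0, -0.06], -0.6]
    - [[0, 0, 0], [0, 0, -0.06], -0.6]

```text
t: 9.68
eef_pos: [0.4994, 0.239, 0.3277]
ee_rot: [-0.379, 0.925, -0.0, 0.0]
contact_force: [0.5, 0.5, -0.5]
width: 0.0736
finger_force: 0.0
```

Run:
```python
from h import *
go(bw(.14,0,.29))
im,d,W=cloud('side'); save('s2.png',im)
im2,d2=arm.get_image('wrist'); 
save('w2.png',np.hstack([cv2.resize(im2,(400,300)),cv2.resize(im[150:270,220:380],(400,300))]))
for n in('top','side','wrist'):
  for q in('timer_mid',): print(n,[(np.round(b['at'],3).tolist(),b['p']) for b in arm.boxes_of(n,q)])
print(bw(-.005,-.042,.06))
for h in (.04,.05,.06,.0):pass
```

```text
t 9.68 at [0.4994 0.239  0.3277] yaw 2.348 tilt [ 0.001  0.    -1.   ] F [ 0.5  0.5 -0.5] w 0.0736
  tool shift [-0.1453  0.0416  0.0379] 
top [([0.401, -0.24, 0.031], 0.68)]
side [([0.5, 0.223, 0.063], 0.52)]
wrist [([0.497, 0.234, 0.045], 0.74)]
[0.49988293 0.23894744 0.06      ]
```

View pics/w2.png

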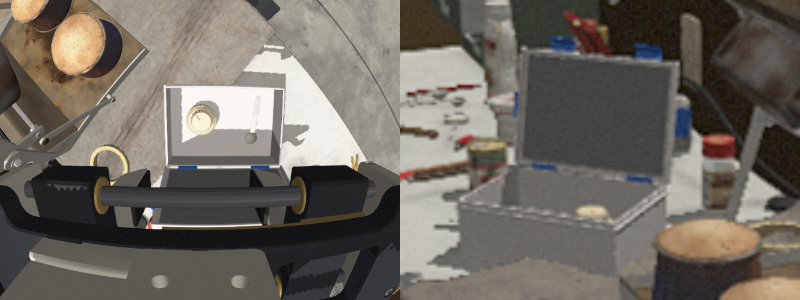

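The timer stands upright in the free right half, in the wrist view at (201,120) of the left panel. Next is the lid, so I'll compute the tool waypoints for its arc.

```bash
cat > arc.py <<'E'
from h import *
def P(th,r=.135,f=.010): return np.array([.078-r*np.cos(th)+.005*np.sin(th)+f, .079+r*np.sin(th)+.005*np.cos(th)])
if __name__=='__main__':
    p=P(1.57)
    for th in np.arange(1.42,-.01,-.142):
        q=P(th); print(round(th,2),'pos',q.round(3),'tool dx,dz',(-(q-p)).round(3)); p=q
    print(P(1.85),P(1.57),'goto'); go(bw(.152,0,.30))
E
python3 arc.py
```

```text
1.42 pos [0.073 0.213] tool dx,dz [0.02  0.001]
1.28 pos [0.054 0.21 ] tool dx,dz [0.019 0.004]
1.14 pos [0.036 0.204] tool dx,dz [0.018 0.006]
0.99 pos [0.019 0.195] tool dx,dz [0.017 0.009]
0.85 pos [0.003 0.184] tool dx,dz [0.016 0.011]
0.71 pos [-0.011  0.171] tool dx,dz [0.014 0.013]
0.57 pos [-0.023  0.156] tool dx,dz [0.012 0.015]
0.43 pos [-0.033  0.139] tool dx,dz [0.01  0.016]
0.28 pos [-0.04   0.122] tool dx,dz [0.007 0.018]
0.14 pos [-0.045  0.103] tool dx,dz [0.005 0.019]
0.0 pos [-0.047  0.084] tool dx,dz [0.002 0.019]
[0.13001106 0.2073942 ] [0.09289249 0.21400394] goto
t 9.93 at [0.4995 0.2391 0.3249] yaw 2.348 tilt [-0.  0. -1.] F [ 0.5 -0.7 -0.1] w 0.0737
  tool shift [-0.1572  0.0416  0.0249]
```

>>> servo_tool:
  series:
    - [[0, 0, 0], [0, 0.01, 0], 1]
    - [[0, 0, 0], [-0.04, 0.01, 0], 1]
    - [[0, 0, 0], [-0.04, 0.01, 0], 1]
    - [[0, 0, 0], [-0.04, 0.01, 0], 1]
    - [[0, 0, 0], [-0.037, 0.002, 0], 1]
    - [[0, 0, 0], [0, 0, 0], 1]

```text
t: 10.68
eef_pos: [0.5823, 0.381, 0.3207]
ee_rot: [-0.38, 0.925, -0.0, -0.003]
contact_force: [-0.3, -0.3, -0.9]
width: 0.0177
finger_force: 0.0
```

Run:
```python
from h import *
go(bw(.152,0,.215),yaw=2.348)
im,d=arm.get_image('side'); save('s3.png',cv2.resize(im[90:270,180:420],None,fx=3,fy=3))
```

```text
t 10.68 at [0.5823 0.381  0.3207] yaw 2.35 tilt [-0.005 -0.002 -1.   ] F [-0.3 -0.3 -0.9] w 0.0177
  tool shift [ 0.0009 -0.0017  0.1057] tool z turn 0.002
```

View pics/s3.png

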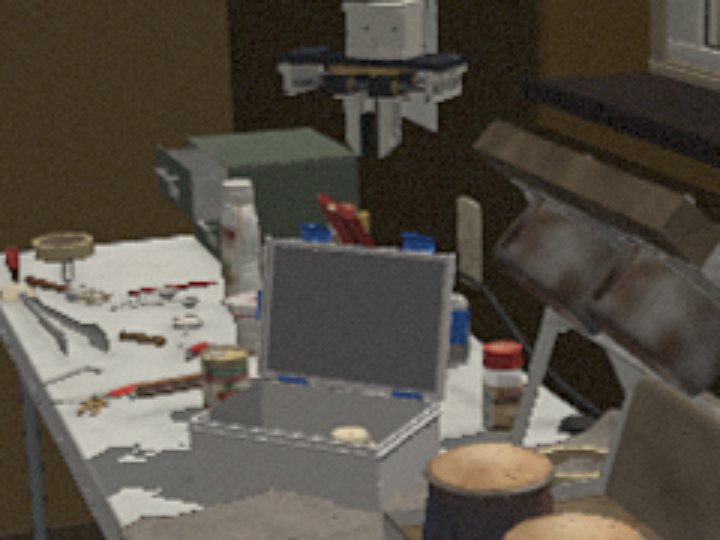

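The fingers at (375,130) are above and behind the lid edge, between its tabs at (315,232) and (417,243). I'll descend and pull.

>>> servo_tool:
  series:
    - [[0, 0, 0], [0, 0, 0.035], 1]
    - [[0, 0, 0], [0, 0, 0.035], 1]
    - [[0, 0, 0], [0, 0, 0.035], 1]
    - [[0, 0, 0], [0, 0, 0], 1]
    - [[0, 0, 0], [0.01, 0, 0], 1]
    - [[0, 0, 0], [0.01, 0, 0], 1]
    - [[0, 0, 0], [0.01, 0, 0], 1]
    - [[0, 0, 0], [0.01, 0, 0], 1]
    - [[0, 0, 0], [0.01, 0, 0], 1]
    - [[0, 0, 0], [0.01, 0, 0], 1]

```text
t: 11.98
eef_pos: [0.5392, 0.3367, 0.22]
ee_rot: [-0.379, 0.925, 0.0, 0.0]
contact_force: [1.4, 1.2, 1.0]
width: 0.0007
finger_force: 0.9
```

Run:
```python
from h import *
go(bw(.093,0,.214),yaw=2.348)
im,d,W=cloud('side')
x,y,h=np.moveaxis(W,-1,0)
p=(W[...,:2]-BC)@R.from_euler('z',YAW).as_matrix()[:2,:2]
m=(d>0)&(h>.11)&(h<.225)&(abs(p[...,1])<.1)&(p[...,0]>0)&(p[...,0]<.12)
q=np.polyfit(h[m],p[...,0][m],1); print(m.sum(),'lid angle',np.pi/2+np.arctan(q[0]))
```

```text
t 11.97 at [0.5392 0.3367 0.22  ] yaw 2.348 tilt [ 0.  0. -1.] F [1.4 1.2 1. ] w 0.0007
  tool shift [-0.0014 -0.0002  0.006 ] tool z turn -0.000
1883 lid angle 1.5503541584948612
```

>>> servo_tool:
  series:
    - [[0, 0, 0], [0.02, 0, 0.004], 1]
    - [[0, 0, 0], [0.019, 0, 0.006], 1]
    - [[0, 0, 0], [0.018, 0, 0.007], 1]
    - [[0, 0, 0], [0.017, 0, 0.009], 1]
    - [[0, 0, 0], [0.016, 0, 0.011], 1]
    - [[0, 0, 0], [0.014, 0, 0.013], 1]
    - [[0, 0, 0], [0, 0, 0], 1]

```text
t: 12.9
eef_pos: [0.4641, 0.2634, 0.169]
ee_rot: [-0.379, 0.926, -0.0, -0.002]
contact_force: [0.9, 0.0, 0.2]
width: 0.0002
finger_force: 0.0
```

```bash
cat > lid.py <<'E'
from h import *
from arc import P
go(bw(-.023,0,.156),yaw=2.348)
im,d,W=cloud('side')
p=(W[...,:2]-BC)@R.from_euler('z',YAW).as_matrix()[:2,:2]; h=W[...,2]
# near side edge of the lid, outer face or edge
m=(d>0)&(h>.085)&(p[...,1]<-.075)&(p[...,1]>-.112)&(p[...,0]>-.09)&(p[...,0]<.075)
if m.sum()>20:
    q=np.polyfit(p[...,0][m],h[m],1); print(m.sum(),'slope angle',np.arctan(-q[0]),q)
E
python3 lid.py
```

```text
t 12.9 at [0.4641 0.2634 0.169 ] yaw 2.348 tilt [-0.003 -0.001 -1.   ] F [0.9 0.  0.2] w 0.0002
  tool shift [ 0.0096 -0.0005  0.013 ] tool z turn -0.000
456 slope angle 0.8524932666576924 [-1.14407306  0.19104731]
```

>>> servo_tool:
  series:
    - [[0, 0, 0], [0.012, 0, 0.015], 1]
    - [[0, 0, 0], [0.008, 0, 0.016], 1]
    - [[0, 0, 0], [0.006, 0, 0.018], 1]
    - [[0, 0, 0], [0.004, 0, 0.018], 1]
    - [[0, 0, 0], [0.001, 0, 0.012], 1]
    - [[0, 0, 0], [0, 0, 0.005], 1]
    - [[0, 0, 0], [0, 0, 0.003], 1]
    - [[0, 0, 0], [0, 0, 0.001], 1]
    - [[0, 0, 0], [0, 0, 0], 1]

```text
t: 14.08
eef_pos: [0.4437, 0.2428, 0.084]
ee_rot: [-0.379, 0.925, -0.0, 0.001]
contact_force: [-5.2, -3.0, 16.3]
width: 0.0003
finger_force: 8.0
```

```bash
python3 lid.py
```

```text
t 14.07 at [0.4437 0.2428 0.084 ] yaw 2.348 tilt [ 0.002  0.    -1.   ] F [-5.2 -3.  16.3] w 0.0003
  tool shift [-0.0195 -0.0002 -0.072 ] tool z turn 0.000
299 slope angle 0.4275440878256227 [-0.45565189  0.13706157]
```

>>> servo_tool:
  series:
    - [[0, 0, 0], [0, 0, -0.04], 1]
    - [[0, 0, 0], [0.03, 0, -0.06], 1]
    - [[0, 0, 0], [0.06, 0, -0.06], 1]
    - [[0, 0, 0], [0.06, 0, -0.06], 1]
    - [[0, 0, 0], [0, 0, 0], 1]

```text
t: 14.75
eef_pos: [0.3607, 0.1603, 0.2701]
ee_rot: [-0.378, 0.926, -0.001, 0.004]
contact_force: [0.6, 0.5, 0.1]
width: 0.0003
finger_force: 0.0
```

Run:
```python
from h import *
go(bw(0,0,.3))
rot=R.from_euler('z',YAW).as_matrix()[:2,:2]
ims=[]
for n in('top','side'):
    im,d,W=cloud(n); h=W[...,2]; p=(W[...,:2]-BC)@rot; I=im.astype(int)
    ims.append(cv2.resize(im[150:330,150:330] if n=='top' else im[150:270,220:340],(400,400)))
    b=(d>0)&(I[...,2]>I[...,0]+50)&(I[...,2]>90)&(abs(p[...,0])<.15)&(abs(p[...,1])<.17)
    k,l,st,ct=cv2.connectedComponentsWithStats(b.astype(np.uint8))
    for i in range(1,k):
        if st[i,4]>8:
            m=l==i; print(n,st[i,4],'box xy',p[m].mean(0).round(3),'min',p[m].min(0).round(3),'max',p[m].max(0).round(3),'z',np.percentile(h[m],[5,50,95]).round(3))
    m=(d>0)&(abs(p[...,0])<.06)&(abs(p[...,1])<.09); print(n,'lid z',np.percentile(h[m],[5,50,95]).round(3), np.polyfit(p[...,0][m],h[m],1).round(4))
save('c4.png',np.hstack(ims))
```

```text
t 14.75 at [0.3607 0.1603 0.2701] yaw 2.347 tilt [ 0.008  0.002 -1.   ] F [0.6 0.5 0.1] w 0.0003
  tool shift [-0.1596  0.0005 -0.0287] 
top 19 box xy [ 0.082 -0.069] min [ 0.081 -0.084] max [ 0.084 -0.053] z [0.079 0.083 0.087]
top 220 box xy [ 0.002 -0.11 ] min [-0.015 -0.128] max [ 0.02  -0.093] z [0.088 0.096 0.102]
top 20 box xy [0.082 0.072] min [0.081 0.056] max [0.084 0.088] z [0.08  0.082 0.086]
top 206 box xy [-0.074 -0.06 ] min [-0.089 -0.077] max [-0.057 -0.038] z [0.088 0.097 0.104]
top 224 box xy [0.002 0.112] min [-0.015  0.095] max [0.02  0.132] z [0.087 0.096 0.104]
top 208 box xy [-0.074  0.063] min [-0.09   0.046] max [-0.058  0.096] z [0.088 0.096 0.102]
top lid z [0.081 0.085 0.089] [-0.0009  0.085 ]
side 58 box xy [0.001 0.11 ] min [-0.019  0.093] max [0.024 0.126] z [0.09  0.096 0.103]
side 39 box xy [ 0.001 -0.117] min [-0.022 -0.13 ] max [ 0.065 -0.09 ] z [0.086 0.097 0.102]
side 45 box xy [-0.089  0.062] min [-0.098  0.041] max [-0.08   0.082] z [0.092 0.097 0.103]
side 51 box xy [-0.087 -0.061] min [-0.098 -0.081] max [-0.04  -0.021] z [0.091 0.099 0.103]
side lid z [-0.798  0.084  0.087] [ 6.7918 -0.1149]
```

View pics/c4.png

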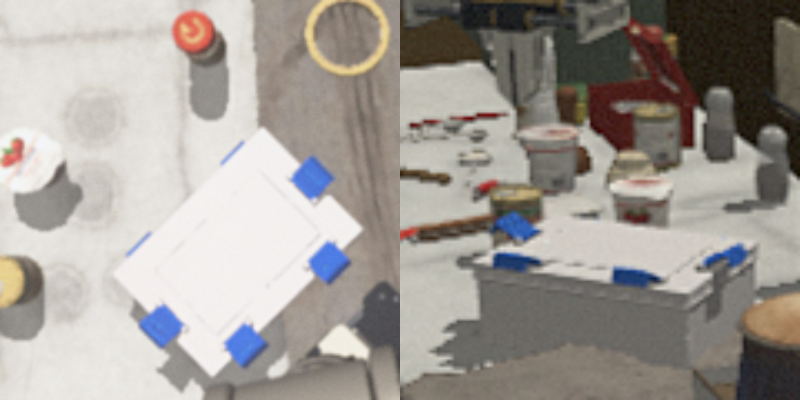

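The lid lies flat and shut. All four raised tabs show in the left panel, at (162,325), (246,345), (329,262) and (313,177). I'll press the front right tab first.

```bash
python3 -c "
from h import *
go(bw(-.084,-.062,.115),yaw=2.348)"
```

```text
t 14.85 at [0.3609 0.1611 0.2668] yaw 2.348 tilt [ 0.003  0.001 -1.   ] F [ 0.1  0.5 -0.3] w 0.0002
  tool shift [-0.0744 -0.0617  0.1521] tool z turn -0.000
```

>>> servo_tool:
  series:
    - [[0, 0, 0], [-0.037, -0.031, 0.04], 1]
    - [[0, 0, 0], [-0.037, -0.031, 0.04], 1]
    - [[0, 0, 0], [0, 0, 0.04], 1]
    - [[0, 0, 0], [0, 0, 0.032], 1]
    - [[0, 0, 0], [0, 0, 0], 1]

```text
t: 15.48
eef_pos: [0.4545, 0.1687, 0.1108]
ee_rot: [-0.379, 0.925, 0.001, -0.004]
contact_force: [-0.2, -0.3, 0.8]
width: 0.0002
finger_force: 0.0
```

>>> servo_tool:
  series:
    - [[0, 0, 0], [0, 0, 0.008], 1]
    - [[0, 0, 0], [0, 0, 0.006], 1]
    - [[0, 0, 0], [0, 0, 0.006], 1]
    - [[0, 0, 0], [0, 0, 0.005], 1]
    - [[0, 0, 0], [0, 0, 0.005], 1]
    - [[0, 0, 0], [0, 0, 0.003], 1]
    - [[0, 0, 0], [0, 0, 0], 1]

```text
t: 16.35
eef_pos: [0.4568, 0.1683, 0.0868]
ee_rot: [-0.379, 0.925, -0.001, 0.002]
contact_force: [-17.5, -8.3, 51.7]
width: 0.0005
finger_force: 25.5
```

```bash
python3 -c "
from h import *
go(bw(-.084,-.062,.085),yaw=2.348)"
```

```text
t 16.35 at [0.4568 0.1683 0.0868] yaw 2.349 tilt [ 0.004 -0.    -1.   ] F [-17.5  -8.3  51.7] w 0.0005
  tool shift [-0.0012  0.0002  0.0018] tool z turn 0.001
```

>>> servo_tool:
  series:
    - [[0, 0, 0], [0, 0, -0.02], 1]
    - [[0, 0, 0], [0, 0.02, -0.02], 1]
    - [[0, 0, 0], [0, 0.04, 0], 1]
    - [[0, 0, 0], [0, 0.04, 0], 1]
    - [[0, 0, 0], [0, 0.024, 0], 1]
    - [[0, 0, 0], [0, 0, 0.01], 1]
    - [[0, 0, 0], [0, 0, 0.006], 1]
    - [[0, 0, 0], [0, 0, 0.006], 1]
    - [[0, 0, 0], [0, 0, 0.005], 1]
    - [[0, 0, 0], [0, 0, 0.004], 1]
    - [[0, 0, 0], [0, 0, 0.004], 1]
    - [[0, 0, 0], [0, 0, 0], 1]

```text
t: 17.85
eef_pos: [0.3696, 0.2563, 0.0879]
ee_rot: [-0.379, 0.925, -0.0, 0.0]
contact_force: [-6.7, -6.5, 23.5]
width: 0.0007
finger_force: 11.6
```

```bash
python3 -c "
from h import *
go(bw(-.084,.062,.085),yaw=2.348)"
```

```text
t 17.85 at [0.3696 0.2563 0.0879] yaw 2.348 tilt [ 0.    -0.001 -1.   ] F [-6.7 -6.5 23.5] w 0.0007
  tool shift [-0.0018  0.0003  0.0029] tool z turn -0.000
```

>>> servo_tool:
  series:
    - [[0, 0, 0], [0, 0, -0.04], 1]
    - [[0, 0, 0], [0, 0, -0.03], 1]
    - [[0, 0, 0.175], [0, 0, 0], 1]
    - [[0, 0, 0.175], [0, 0, 0], 1]
    - [[0, 0, 0.175], [0, 0, 0], 1]
    - [[0, 0, 0.175], [0, 0, 0], 1]
    - [[0, 0, 0.175], [0, 0, 0], 1]
    - [[0, 0, 0.175], [0, 0, 0], 1]
    - [[0, 0, 0.175], [0, 0, 0], 1]
    - [[0, 0, 0.175], [0, 0, 0], 1]
    - [[0, 0, 0.171], [0, 0, 0], 1]
    - [[0, 0, 0], [0, 0, 0], 1]

```text
t: 19.35
eef_pos: [0.3699, 0.257, 0.1562]
ee_rot: [0.386, 0.922, 0.0, 0.0]
contact_force: [0.6, -0.5, -0.2]
width: 0.0006
finger_force: 0.0
```

```bash
python3 -c "
from h import *
go(bw(0.001,.120,.115),yaw=.777)"
```

```text
t 19.35 at [0.3699 0.257  0.1562] yaw 0.778 tilt [ 0.  0. -1.] F [ 0.6 -0.5 -0.2] w 0.0006
  tool shift [0.0579 0.0861 0.0413] tool z turn 0.001
```

>>> servo_tool:
  series:
    - [[0, 0, 0], [0.02, 0.03, 0], 1]
    - [[0, 0, 0], [0.02, 0.03, 0], 1]
    - [[0, 0, 0], [0.018, 0.026, 0], 1]
    - [[0, 0, 0], [0, 0, 0.025], 1]
    - [[0, 0, 0], [0, 0, 0.02], 1]
    - [[0, 0, 0], [0, 0, 0.008], 1]
    - [[0, 0, 0], [0, 0, 0.006], 1]
    - [[0, 0, 0], [0, 0, 0.006], 1]
    - [[0, 0, 0], [0, 0, 0.005], 1]
    - [[0, 0, 0], [0, 0, 0.003], 1]
    - [[0, 0, 0], [0, 0, 0], 1]

```text
t: 20.72
eef_pos: [0.3906, 0.3597, 0.0877]
ee_rot: [0.386, 0.923, 0.002, 0.001]
contact_force: [-10.8, -3.2, 33.2]
width: 0.0005
finger_force: 16.4
```

```bash
python3 -c "
from h import *
go(bw(0.001,.120,.085),yaw=.777)"
```

```text
t 20.73 at [0.3906 0.3597 0.0877] yaw 0.778 tilt [ 0.003  0.003 -1.   ] F [-10.8  -3.2  33.2] w 0.0005
  tool shift [-0.0007 -0.0007  0.0027] tool z turn 0.001
```

Next is the right tab: lift, then move -0.24 along tool x.

>>> servo_tool:
  series:
    - [[0, 0, 0], [0, 0, -0.03], 1]
    - [[0, 0, 0], [-0.02, 0, -0.02], 1]
    - [[0, 0, 0], [-0.04, 0, 0], 1]
    - [[0, 0, 0], [-0.04, 0, 0], 1]
    - [[0, 0, 0], [-0.05, 0, 0], 1]
    - [[0, 0, 0], [-0.05, 0, 0], 1]
    - [[0, 0, 0], [-0.04, 0, 0], 1]
    - [[0, 0, 0], [0, 0, 0], 1]

```text
t: 21.72
eef_pos: [0.5605, 0.185, 0.1334]
ee_rot: [0.388, 0.922, 0.0, 0.001]
contact_force: [-0.0, 0.7, -0.2]
width: 0.0002
finger_force: 0.0
```

```bash
python3 -c "
from h import *
go(bw(0.001,-.120,.115),yaw=.777)"
```

```text
t 21.73 at [0.5605 0.185  0.1334] yaw 0.774 tilt [ 0.002 -0.    -1.   ] F [-0.   0.7 -0.2] w 0.0002
  tool shift [0.003  0.0006 0.0184] tool z turn -0.003
```

>>> servo_tool:
  series:
    - [[0, 0, 0], [0.003, 0, 0.02], 1]
    - [[0, 0, 0], [0, 0, 0.01], 1]
    - [[0, 0, 0], [0, 0, 0.006], 1]
    - [[0, 0, 0], [0, 0, 0.006], 1]
    - [[0, 0, 0], [0, 0, 0.005], 1]
    - [[0, 0, 0], [0, 0, 0.004], 1]
    - [[0, 0, 0], [0, 0, 0], 1]

```text
t: 22.6
eef_pos: [0.5579, 0.1896, 0.0877]
ee_rot: [0.386, 0.922, 0.001, 0.003]
contact_force: [-7.6, -7.1, 31.7]
width: 0.0001
finger_force: 16.3
```

>>> servo_tool:
  series:
    - [[0, 0, 0], [0, 0, -0.03], 1]
    - [[0, 0, 0], [0, 0, -0.04], 1]
    - [[0, 0, 0], [0, 0, -0.05], 1]
    - [[0, 0, 0], [0, -0.05, -0.05], 1]
    - [[0, 0, 0], [0, -0.05, -0.03], 1]
    - [[0, 0, 0], [0, -0.06, 0], 1]
    - [[0, 0, 0], [0, -0.05, 0], 1]
    - [[0, 0, 0], [0, 0, 0], 1]

```text
t: 23.6
eef_pos: [0.4085, 0.0456, 0.277]
ee_rot: [0.387, 0.922, 0.0, 0.0]
contact_force: [0.4, 0.3, 0.6]
width: 0.0006
finger_force: 0.0
```

Run:
```python
from h import *
go(bw(0,0,.3))
rot=R.from_euler('z',YAW).as_matrix()[:2,:2]
ims=[]
for n in('top','side'):
    im,d,W=cloud(n); h=W[...,2]; p=(W[...,:2]-BC)@rot; I=im.astype(int)
    ims.append(cv2.resize(im[150:330,150:330] if n=='top' else im[150:270,220:340],(400,400)))
    b=(d>0)&(I[...,2]>I[...,0]+50)&(I[...,2]>90)&(abs(p[...,0])<.15)&(abs(p[...,1])<.17)
    k,l,st,ct=cv2.connectedComponentsWithStats(b.astype(np.uint8))
    for i in range(1,k):
        if st[i,4]>8:
            m=l==i; x,y=p[m].T; A=np.c_[x,y,np.ones(len(x))]; c=np.linalg.lstsq(A,h[m],rcond=None)[0]
            print(n,st[i,4],'xy',p[m].mean(0).round(3),'z',np.percentile(h[m],[5,50,95]).round(3),'slopes',c[:2].round(2))
    for q in('yoghurt_pot','small_tin','spice_jar'): print(n,q,[(np.round(b['at'],3).tolist(),round(b['p'],2)) for b in arm.boxes_of(n,q)[:2]])
save('c5.png',np.hstack(ims))
```

```text
t 23.6 at [0.4085 0.0456 0.277 ] yaw 0.775 tilt [ 0.  0. -1.] F [0.4 0.3 0.6] w 0.0006
  tool shift [ 0.1163  0.2055 -0.0229] 
top 19 xy [ 0.083 -0.069] z [0.079 0.081 0.085] slopes [-1.19 -0.04]
top 211 xy [ 0.002 -0.11 ] z [0.085 0.089 0.093] slopes [0.01 0.03]
top 20 xy [0.082 0.072] z [0.081 0.083 0.086] slopes [-1.29 -0.05]
top 208 xy [-0.074 -0.061] z [0.085 0.088 0.092] slopes [0.02 0.02]
top 208 xy [0.002 0.113] z [0.085 0.088 0.093] slopes [ 0.13 -0.31]
top 215 xy [-0.075  0.064] z [0.085 0.088 0.092] slopes [ 0.02 -0.02]
top yoghurt_pot [([0.57, 0.508, 0.069], 0.83)]
top small_tin [([0.446, 0.531, 0.073], 0.6), ([0.379, 0.265, 0.091], 0.54)]
top spice_jar [([0.704, 0.318, 0.106], 0.59)]
side 35 xy [-0.001  0.11 ] z [0.087 0.09  0.091] slopes [-0.05 -0.03]
side 57 xy [-0.077  0.064] z [0.081 0.088 0.091] slopes [ 0.1 -0.1]
side 63 xy [-0.    -0.115] z [0.08  0.088 0.091] slopes [-0.05  0.13]
side 68 xy [-0.078 -0.061] z [0.079 0.088 0.092] slopes [ 0.14 -0.04]
side yoghurt_pot [([0.571, 0.485, 0.056], 0.6)]
side small_tin []
side spice_jar [([0.696, 0.305, 0.064], 0.64), ([0.568, 0.488, 0.058], 0.32)]
```

View pics/c5.png

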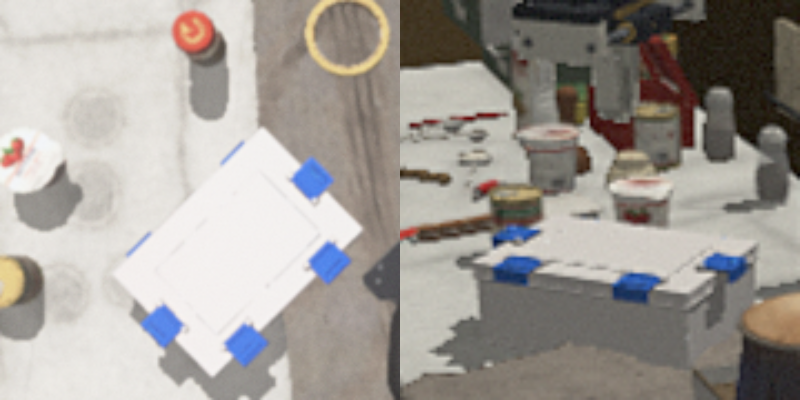

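All four tabs now lie flat at about 88 mm, and the pot, tin and jar have not moved. I'm handing in.

```bash
python3 -c "
from plant import arm
print(arm.close_job())"
```

```text
the job is handed in; nothing more can be done
None
```

I've handed the job in: the timer was seen upright in the box's right half before the lid went down, the lid is shut, all four tabs are flat at home, and the pot, tin and jar look unmoved; `close_job` returned no verdict.

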